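# Clear the kiln lid and hold it just short of its balance point

### The job

Somebody has left a dish drying on the lid of the small bench kiln: stand it gently, upright, in a free spot on the ware board, leaving the other ware and tools where they are. Then take the lid by its front handle and lift it smoothly until it has just passed its balance point and the springs begin to carry it, but do not let it fly open. Ease it back and keep hold of the handle with the lid still, a few degrees below the balance point, so that it would sink shut if let go; your program finishes while still holding it there, so that I can look inside.

Things in the scene. Friction and masses are not known exactly. Their poses are not given: they have to be found in the camera images.
- dish: Small round straight-sided unfired clay dish, the only thing standing on the kiln's lid at the start. 60 mm across, 42 mm high, wall 5 mm, about 0.11 kg, foot 50 mm across. Origin: centre of its underside; z up.
- ware_board: Plain plywood plank lying on the bench, fixed, 420 (its x) x 140 (its y) x 18 mm thick. Origin: centre of its underside, so its top is 18 mm above the origin. Two other pieces of ware already stand on its centre line.
- dish_stack: Two dishes like the loose one, stuck in a stack, on the board. 60 mm across, 85 mm high in all. Origin: centre of the underside. Leave alone.
- odd_dish: Flared clay dish on the board, 66 mm across at the rim, 50 mm high. Origin: centre of the underside. Leave alone.
- kiln: Bench-top top-loading test kiln, fixed: steel-jacketed body 240 mm (its x) x 260 mm (its y), rim 130 mm above the bench; grey control box on its -y cheek, 60 mm farther out, 118 mm high. The shut lid's top is 180 mm above the bench. Origin: centre of the underside; its front (handle side) faces its own -x, the hinge runs along its y.
- kiln_hinge (a point): Middle of the lid's hinge axis at the back of the kiln: 134 mm behind the kiln's centre (along its +x) and 130 mm above the bench. The axis is level, along the kiln's y.
- kiln_lid (a joint): Opening angle of the lid, rad: 0 shut, grows as the front rises, stop at 1.35. Slab 240 x 260 x 50 mm, 2.6 kg, hung on wound springs. BALANCE POINT at 0.60 rad (34 degrees): below it the lid sinks shut (3 N down at the handle when shut, fading to 0 at balance), above it the springs push it open, ever harder (3.5 N at 0.95). Hinge friction: it stays put within 0.02 rad of balance.
- handle_grip (a point): Middle of the handle's round wooden bar, which moves with the lid: 14 mm thick, 120 mm long, level, along the kiln's y, on a steel arm at each end, 40 mm in front of the lid's front face (33 mm free for a finger). Lid shut: 155 mm above the bench (25 below the lid's top, 25 above the hinge axis), 160 mm in front of the kiln's centre, 294 mm ahead of the hinge axis.
- trim_tool: Turning tool with wooden handle and wire loop, 160 mm long, lying on the bench in front of the kiln, 14 mm high. Origin: near its middle. Leave alone.
- vase: Pale clay vase, 104 mm across, 200 mm high, to the right of the kiln. Origin: centre of the underside. Leave alone.
- glaze_jar: Glaze jar with screw lid, 76 mm across, 100 mm high, left of the board. Origin: centre of the underside. Leave alone.
- kiln_post: Square firebrick post, 38 x 38 x 75 mm, standing in front of the kiln, towards the board. Origin: centre of the underside. Leave alone.
- tagine_lid: Conical clay lid, 124 mm across, 100 mm high, on the bench at the right. Origin: centre of the underside. Leave alone.
- wood_rib: Flat wooden rib, 100 x 50 x 6 mm, on the bench at the left of the board. Origin: centre of the underside. Leave alone.
Things that resemble listed ones, but are neither listed nor needed, are in the scene too. Leave any green or pink look-alike of the dish alone.

How it is judged:
On the way, in this order (a step that is already met when the one before it is completed fails the run):
1. the dish stands upright and released on the ware board, the lid still shut (x of dish in the frame of ware_board between -0.205 and 0.205 m and y of dish in the frame of ware_board between -0.065 and 0.065 m and z of dish in the frame of ware_board between 0.01 and 0.026 m and angle between dish's own z axis and vertical below 0.12 rad and contact force between the fingers and dish below 0.05 N and linear speed of dish below 0.03 m/s and value of joint kiln_lid below 0.05 rad), for 0.2 s.
2. the lid, held by its handle, has been raised past its balance point (0.60 rad), to beyond 0.63 rad (value of joint kiln_lid above 0.63 rad and contact force between the fingers and kiln_lid_c1 above 0.1 N), for 0.1 s.
At the end, for the whole second after the job is handed in: Fingers hold the lid by its handle, still, at 0.45 to 0.58 rad: 1 to 9 degrees below its balance point (0.60 rad), after having been past it. The dish stands upright (within 7 degrees), released, on the ware board; other ware and tools have not been moved (value of joint kiln_lid between 0.45 and 0.58 rad and velocity of joint kiln_lid between -0.05 and 0.05 rad/s and contact force between the fingers and kiln_lid_c1 above 0.1 N and x of dish in the frame of ware_board between -0.205 and 0.205 m and y of dish in the frame of ware_board between -0.065 and 0.065 m and z of dish in the frame of ware_board between 0.01 and 0.026 m and angle between dish's own z axis and vertical below 0.12 rad and contact force between the fingers and dish below 0.05 N and linear speed of dish below 0.03 m/s); the arm keeps its last pose, push and grip.
It fails at once if the lid is let fly open (beyond 0.95 rad) (value of joint kiln_lid above 0.95 rad).
It fails at once if the lid is jerked up or dropped (faster than 1.3 rad/s) (velocity of joint kiln_lid above 1.3 rad/s or velocity of joint kiln_lid below -1.3 rad/s).
It fails at once if the dish is tipped over (beyond 45 degrees) (angle between dish's own z axis and vertical above 0.8 rad).
It fails at once if the dish is dropped or thrown (faster than 0.6 m/s out of the fingers) (linear speed of dish above 0.6 m/s and contact force between the fingers and dish below 0.02 N).
It fails at once if other ware or tools are moved (more than 30 mm) (distance of any of dish_stack, odd_dish, trim_tool, vase, glaze_jar, kiln_post, tagine_lid, wood_rib from where it was at the start of the episode above 0.03 m).
It also fails if it takes over 61 s, if anything falls off the work surface, if the arm or the gripper's body presses on something with over 40 N, if the wrist force passes 120 N, or if a joint passes its speed limit or range.

### The arm

A 6-joint arm with a two-finger parallel gripper is mounted at the origin on the work surface. World frame = base frame: x ahead of the robot, y to its left, z up, the work surface at z = 0. Lengths are in m, angles in rad, forces in N, time in s.
With the tool pointing down it reaches from about 0.35 to 0.975 m from the base axis. Payload 4.9 kg.
Tool frame: the origin (TCP) lies on the front face of the gripper's body, between the roots of the fingers; the fingertips stand 73 mm ahead of it and the grasp point (between the pads) lies 54 mm ahead of it; z points along the fingers, y is the line along which they close (so a half turn about z gives the same grasp; the last joint's range is limited). The gripper opens to 85 mm and grips with 20 to 120 N. Pads are 22 mm wide; open, the fingers measure 114 mm over their backs; the gripper's body (76 mm by 85 mm) begins 54 mm behind the grasp point. The pads swing forward as they close: fully open they stand 13 mm farther back than shut.
Start: joints at [-1.276, 0.053, 1.613, -0, 1.476, -0.119], TCP at [0.251, -0.572, 0.304] pointing down, gripper open.
Joint ranges: [-3.01, 3.01], [-1.01, 2.22], [0.06, 2.58], [-1.02, 4.17], [0.09, 2.62], [-3.14, 3.14]. Speed limits (rad/s): [2.57, 2.57, 3.14, 3.14, 3.14, 3.14].

### API

Orientations are given as a rotation vector (axis times angle).
In Python, from station import status, imaging, order gives the robot as it stands.
- The arm moves only by the tool arm_command, never from a script. Its argument "increments" is a list of rows, each an object with "slide": the shift along the tool's x, y, z in m, a list of three; "spin": the turn about the tool's z in degrees; "gripper": the opening, from -1 (shut) to 1 (fully open). In form: [{"slide": [x, y, z], "spin": spin, "gripper": gripper}, ...]. A call has 1 to 8 rows; each row is the pose to reach, as a shift and turn from the pose commanded when the call began, along the tool's axes at that moment; what a row does not reach only later rows make up. A row lasts 1/12 s, in which the tool goes at most 41.7 mm and 7.16 degrees, less where a joint would pass 70% of its speed; a pose out of reach is approached as far as the arm can. A call with a gripper value outside its range is refused whole. The fingers move at their own pace and stop on an object; "newtons" is the grip in N (left out, the last holds). Time passes only in rows, so rows that repeat a pose let the fingers close. It gives the time, the measured TCP pose, the force, the opening and the grip force at its end, in the units of the state.
- status.get_obs(): the state, without advancing time (a new reading comes with each control period).
- imaging.get_image(name): name is "scene" or "top" or "wrist"; returns a dict with "frame" (400x640x3 uint8, red, green, blue), "vfov" (degrees; the focal length in pixels is half the picture's height over the tangent of half this angle, whatever the lens; pixels are square), "cx", "cy" (the principal point, pixels), "view" (4x4, takes a point from world to camera coordinates); the wrist camera has in their place "mount" (4x4, takes a point from camera to tool coordinates, whose origin is the TCP and whose axes are the flange's). Camera axes: x right, y up, looking along -z (the intrinsics and any distortion apply to the point x, -y, -z); pixel columns grow to the right and rows downward; lengths in m; the calibration is good to about 2 mm. A picture is of the moment at which its call begins: read the wrist's pose just before it. There is no depth.
- order.finish_job(): hands the job in; it is judged then, once.
The state is a dict: "t": time; "q": joint angles; "dq": joint speeds; "effort": joint torques, N m; "tool_pos": TCP position; "tool_rot": TCP orientation; "contact_force": force on the tool from outside, world axes, zero at the start; "wrist_torque": the same for the moment, N m; "opening": finger opening in m; "grip_force": force on a finger pad.
Only numpy, scipy, OpenCV 4.12 (cv2) and the standard library are available. Lean on these libraries where they do the work, as an engineer would, in place of code of your own. Each camera call takes 0.05 s, during which the arm holds its last target. There are 200 camera calls.

## Working session

There is one attempt and no reset: what is moved stays moved. The work goes in short steps, Python scripts to look and compute and a tool call to move; the robot and the scene stay as the last step left them, time stands still between calls to the robot, and variables do not carry over. Pictures are saved under pics/ and viewed, at most 10 in all, crops included, and the job is handed in when it is done.

Besides the shell and the picture viewer there is one more tool, called after "Call:" as name(argument=value, ...), one argument or row to a line, values as JSON. arm_command: Moves the arm, as the interface text tells. Its arguments: {"type":"object","properties":{"increments":{"type":"array","items":{"type":"object","properties":{"slide":{"type":"array","items":{"type":"number"}},"spin":{"type":"number"},"gripper":{"type":"number"}}}},"newtons":{"type":"number"}},"required":["increments"]}

```bash
mkdir -p pics
python3 - <<'E'
from station import status, imaging
import cv2,pickle
o=status.get_obs(); print({k:(o[k]) for k in('t','tool_pos','tool_rot','opening','contact_force')})
for n in('scene','top'):
    d=imaging.get_image(n); pickle.dump(d,open(n+'.pkl','wb')); print({k:v for k,v in d.items() if k!='frame'})
    cv2.imwrite(f'pics/{n}.png',cv2.resize(d['frame'][:,:,::-1],(800,500),interpolation=cv2.INTER_CUBIC))
E
```

```text
{'t': 0.0, 'tool_pos': array([ 0.2511752 , -0.57179515,  0.30268846]), 'tool_rot': array([-3.07262533e+00, -6.44970152e-01,  2.54063112e-04]), 'opening': 0.08570988385048617, 'contact_force': array([-0.02079206,  0.5702852 , -0.11465177])}
{'vfov': 42.71267985314144, 'cx': 318.8097437227659, 'cy': 205.2358248491972, 'view': array([[ 0.485967  ,  0.8739124 ,  0.01063894, -0.24652145],
       [-0.73029452,  0.39935637,  0.55424219,  0.32362334],
       [ 0.48011039, -0.27711297,  0.83228746, -1.82132415],
       [ 0.        ,  0.        ,  0.        ,  1.        ]])}
{'vfov': 45.35125987030289, 'cx': 323.23364700688103, 'cy': 196.6629115810771, 'view': array([[ 0.00415258, -0.99985687, -0.01640103, -0.00778171],
       [ 0.98870768,  0.00164826,  0.14984797, -0.56517086],
       [-0.14979949, -0.01683808,  0.98857301, -1.42364229],
       [ 0.        ,  0.        ,  0.        ,  1.        ]])}
```

View pics/scene.png

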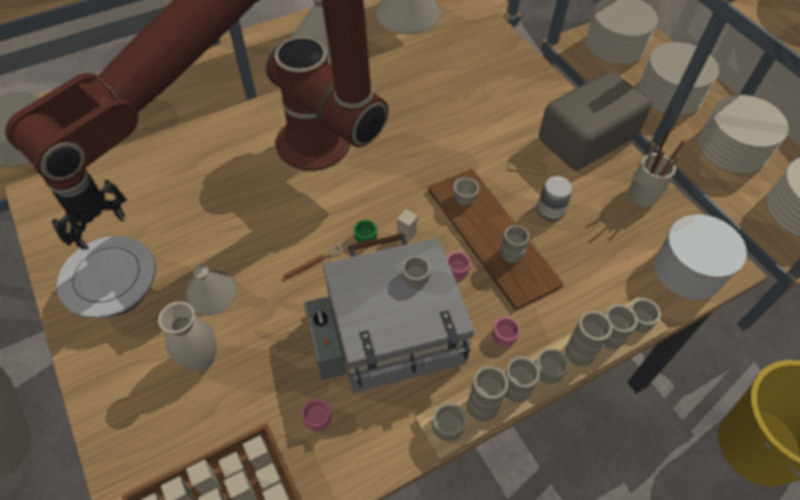

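View pics/top.png

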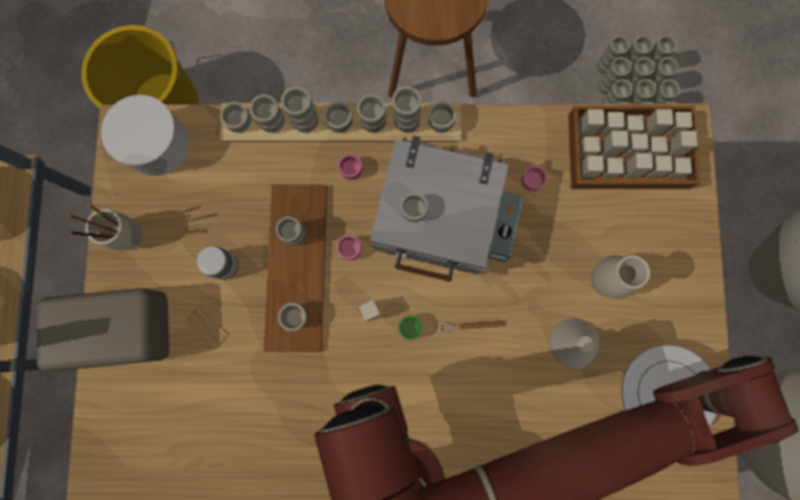

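Candidates for the dish: the grey one on the lid (scene 416,270; top 414,207); pinks (scene 458,264 / 506,331 / 317,415), green (366,231), stack and flared dish on the brown board (515,243 / 466,191), and grey ones on the pale back shelf. I choose the one on the lid. The ware board is the brown plank with two pieces. Next, a close crop.

Run:
```python
import cv2,pickle,numpy as np
def crop(n,x0,y0,w,h,s):
    f=pickle.load(open(n+'.pkl','rb'))['frame'][y0:y0+h,x0:x0+w,::-1]
    return cv2.resize(f,None,fx=s,fy=s,interpolation=cv2.INTER_CUBIC)
# scene crop: origin(240,130) 200x150 x4 ; top crop: origin(195,100) 
a=crop('scene',240,140,140,175,2.85); 
cv2.imwrite('pics/c1.png',crop('scene',240,130,200,150,4))
cv2.imwrite('pics/c2.png',crop('top',200,105,220,165,3.6363))
```

```text
(no output)
```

View pics/c1.png

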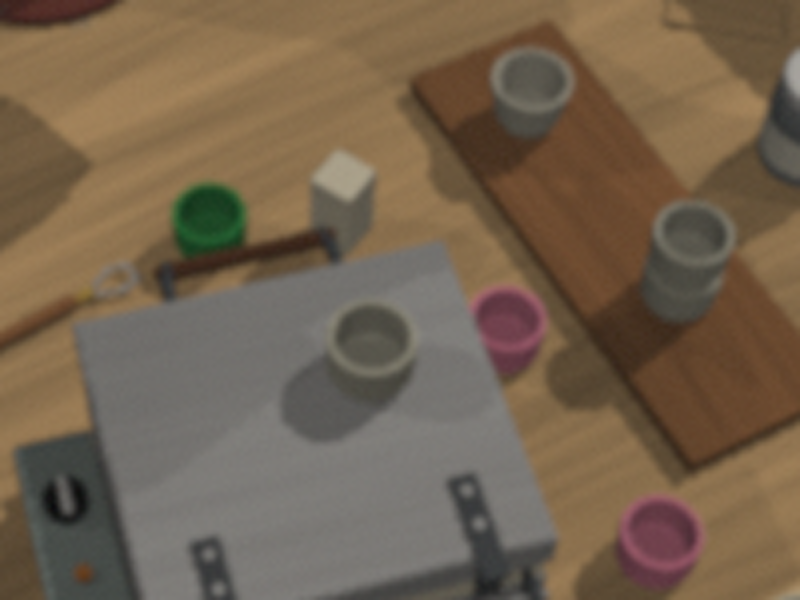

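View pics/c2.png

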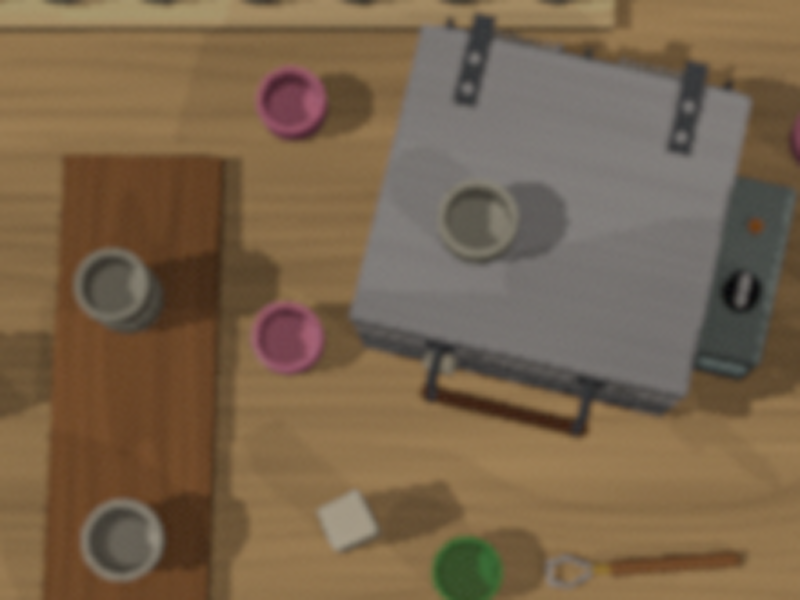

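Both crops show it clearly: grey dish on the lid (c1 372,338; c2 478,220), handle bar ends (c1 160,272 and 333,235; c2 582,428 and 428,393), board corners and lid corners all visible.

```bash
cat > geo.py <<'E'
import numpy as np, pickle
from scipy.optimize import least_squares
def cams(n):
    d=pickle.load(open(n+'.pkl','rb')); f=200/np.tan(np.radians(d['vfov']/2)); return f,d['cx'],d['cy'],d['view']
C={n:cams(n) for n in('scene','top')}
def proj(n,P):
    f,cx,cy,V=C[n]; p=V[:3,:3]@P+V[:3,3]; return np.array([cx+f*p[0]/-p[2], cy-f*p[1]/-p[2]])
def tri(s,t):
    r=least_squares(lambda P:np.r_[proj('scene',P)-s,proj('top',P)-t],[.6,0,.1]); return r.x,r.fun
def onz(n,uv,z):
    r=least_squares(lambda P:proj(n,np.r_[P,z])-uv,[.6,0]); return r.x
c1=lambda u,v:np.array([240+u/4,130+v/4]); c2=lambda u,v:np.array([200+u/3.6363,105+v/3.6363])
E
python3 - <<'E'
from geo import *
np.set_printoptions(precision=4,suppress=True)
for k,a,b in [('dish rim',(372,338),(478,220)),('h-y',(160,272),(582,428)),('h+y',(333,235),(428,393)),('lid f+y',(443,243),(355,318)),('lid f-y',(76,326),(686,396)),('lid b+y',(553,542),(424,28)),
 ('board far-y',(693,468),(222,157)),('stack rim',(691,232),(113,285)),('odd rim',(532,77),(123,538)),('post top',(343,175),(348,520))]:
    P,r=tri(c1(*a),c2(*b)); print(k,P,r)
for k,z,uv in [('nearR',.018,(322,351)),('nearL',.018,(265,351)),('farL',.018,(274,184)),('farR',.018,(327,184))]: print(k,onz('top',np.array(uv)/1.25,z))
print('near scene',onz('scene',c1(412,78),.018),onz('scene',c1(552,22),.018),onz('scene',c1(693,466),.018))
print('lid b-y',onz('top',c2(750,98),.18))
E
```

```text
dish rim [ 0.6256 -0.0288  0.2172] [-0.8913  0.1    -0.8487 -0.3968]
h-y [ 0.475  -0.1099  0.1575] [-0.5229  0.0348 -0.4799 -0.2065]
h+y [0.503  0.0107 0.155 ] [-1.3152  0.1388 -1.1877 -0.5488]
lid f+y [0.5585 0.0667 0.1759] [-1.4268  0.1857 -1.2972 -0.6258]
lid f-y [ 0.4984 -0.1861  0.1761] [-1.1912  0.0553 -1.1213 -0.4643]
lid b+y [0.7901 0.0129 0.1704] [-0.3945  0.0576 -0.4024 -0.1994]
board far-y [0.7275 0.1957 0.0093] [-0.7417  0.1322 -0.7175 -0.375 ]
stack rim [0.5965 0.2675 0.1013] [-0.6068  0.1138 -0.5418 -0.2874]
odd rim [0.3929 0.2592 0.0712] [-0.7969  0.1249 -0.6629 -0.3344]
post top [0.408  0.076  0.0744] [-0.8136  0.0893 -0.7069 -0.3291]
nearR [0.3098 0.1928]
nearL [0.3092 0.332 ]
farL [0.7272 0.3254]
farR [0.7272 0.1904]
near scene [0.3114 0.2014] [0.3152 0.3381] [0.7301 0.1948]
lid b-y [ 0.7295 -0.242 ]
```

Call:
arm_command(
  increments=[
    {"slide": [0,0,-0.04],"spin": 7,"gripper": 1},
    {"slide": [0.561,-0.347,-0.05],"spin": 24,"gripper": 1},
    {"slide": [0.561,-0.347,-0.05],"spin": 24,"gripper": 1},
    {"slide": [0.561,-0.347,-0.05],"spin": 24,"gripper": 1},
    {"slide": [0.561,-0.347,-0.05],"spin": 24,"gripper": 1},
    {"slide": [0.561,-0.347,-0.05],"spin": 24,"gripper": 1},
    {"slide": [0.561,-0.347,-0.05],"spin": 24,"gripper": 1},
    {"slide": [0.561,-0.347,-0.05],"spin": 24,"gripper": 1},
  ],
  newtons=20,
)

```text
t: 0.77
tool_pos: [0.4172, -0.3302, 0.3479]
tool_rot: [-3.141, 0.009, 0.0]
contact_force: [0.2, -0.3, 0.8]
opening: 0.0852
grip_force: 0.0
```

```bash
cat > to.py <<'E'
import sys,numpy as np
from station import status
from scipy.spatial.transform import Rotation as R
def to(x,y,z,yaw):
    o=status.get_obs(); M=R.from_rotvec(o['tool_rot']).as_matrix(); d=M.T@(np.array([x,y,z])-o['tool_pos'])
    cur=np.degrees(np.arctan2(M[1,0],M[0,0])); print('t',o['t'],'pos',o['tool_pos'].round(4),'yaw',cur.round(2),'F',o['contact_force'].round(1),'open',round(o['opening'],4),'grip',o['grip_force'],'q6',round(o['q'][5],2))
    print('slide',d.round(4),'spin',round(cur-yaw,2),'zaxis',M[:,2].round(3))
if __name__=='__main__': to(*map(float,sys.argv[1:]))
E
python3 to.py .6256 -.0288 .35 0
```

```text
t 0.7667 pos [ 0.4172 -0.3302  0.3479] yaw -0.31 F [ 0.2 -0.3  0.8] open 0.0852 grip 0.0 q6 0.77
slide [ 0.2068 -0.3025 -0.0021] spin -0.31 zaxis [-0.  0. -1.]
```

Call:
arm_command(
  increments=[
    {"slide": [0.208,-0.301,0],"spin": 0,"gripper": 1},
    {"slide": [0.208,-0.301,0],"spin": 0,"gripper": 1},
    {"slide": [0.208,-0.301,0],"spin": 0,"gripper": 1},
    {"slide": [0.208,-0.301,0],"spin": 0,"gripper": 1},
    {"slide": [0.208,-0.301,0],"spin": 0,"gripper": 1},
    {"slide": [0.208,-0.301,0],"spin": 0,"gripper": 1},
    {"slide": [0.208,-0.301,0],"spin": 0,"gripper": 1},
    {"slide": [0.208,-0.301,0],"spin": 0,"gripper": 1},
  ],
)

```text
t: 1.43
tool_pos: [0.6082, -0.0568, 0.3477]
tool_rot: [-3.142, 0.008, 0.001]
contact_force: [0.1, 1.1, -0.6]
opening: 0.0859
grip_force: 0.0
```

Call:
arm_command(
  increments=[
    {"slide": [0,0,0],"spin": 0,"gripper": 1},
    {"slide": [0,0,0],"spin": 0,"gripper": 1},
    {"slide": [0,0,0],"spin": 0,"gripper": 1},
  ],
)

```text
t: 1.68
tool_pos: [0.6073, -0.0588, 0.3476]
tool_rot: [3.141, -0.007, -0.002]
contact_force: [0.4, -0.4, 0.1]
opening: 0.0853
grip_force: 0.0
```

```bash
python3 to.py .6256 -.0288 .261 0
python3 - <<'E'
from station import status, imaging
import cv2,pickle
o=status.get_obs(); d=imaging.get_image('wrist'); pickle.dump((o,d),open('w1.pkl','wb')); print({k:v for k,v in d.items() if k!='frame'})
cv2.imwrite('pics/w1.png',d['frame'][:,:,::-1])
E
```

```text
t 1.6833 pos [ 0.6073 -0.0588  0.3476] yaw -0.26 F [ 0.4 -0.4  0.1] open 0.0853 grip 0.0 q6 1.36
slide [ 0.0183 -0.0301  0.0866] spin -0.26 zaxis [-0.001 -0.    -1.   ]
{'vfov': 71.31960838692974, 'cx': 322.94625664985426, 'cy': 198.14769434357714, 'mount': array([[-5.32551997e-05,  9.63022565e-01,  2.69420743e-01,
         6.83415518e-02],
       [ 9.99999950e-01, -3.29016878e-05,  3.15269952e-04,
        -9.56394711e-05],
       [ 3.12476475e-04,  2.69420746e-01, -9.63022515e-01,
        -6.87778211e-02],
       [ 0.00000000e+00,  0.00000000e+00,  0.00000000e+00,
         1.00000000e+00]])}
```

View pics/w1.png

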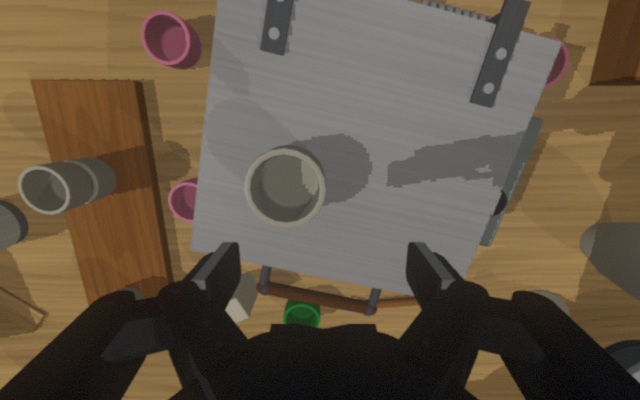

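The wrist view shows the dish rim centred at (285,186), the handle bar from (263,288) to (371,308), and the stack rim at (45,188). I project these to world coordinates and compare.

```bash
cat > wr.py <<'E'
import numpy as np,pickle
from scipy.spatial.transform import Rotation as R
def ray(f,uv,z):
    o,d=pickle.load(open(f,'rb')); F=200/np.tan(np.radians(d['vfov']/2))
    c=np.array([(uv[0]-d['cx'])/F,-(uv[1]-d['cy'])/F,-1.]); M=R.from_rotvec(o['tool_rot']).as_matrix(); m=d['mount']
    w=M@(m[:3,:3]@c); p=o['tool_pos']+M@m[:3,3]; return (p+w*(z-p[2])/w[2]).round(4)
E
python3 -c "
from wr import ray
for n,uv,z in [('dish',(285,186),.222),('dishL',(245,186),.222),('dishR',(325,186),.222),('h+',(263,288),.155),('h-',(371,308),.155),('stack',(45,188),.103),('lid f+y',(191,250),.18),('board farR',(135,80),.018),('board farL',(33,80),.018)]: print(n,ray('w1.pkl',uv,z))"
```

```text
dish [ 0.6302 -0.0316  0.222 ]
dishL [ 0.6304 -0.003   0.222 ]
dishR [ 0.6301 -0.0603  0.222 ]
h+ [0.5026 0.006  0.155 ]
h- [ 0.477  -0.1107  0.155 ]
stack [0.6013 0.2627 0.103 ]
lid f+y [0.5598 0.0642 0.18  ]
board farR [0.7276 0.1901 0.018 ]
board farL [0.7283 0.3254 0.018 ]
```

Call:
arm_command(
  increments=[
    {"slide": [0.0205,-0.029,0],"spin": 0,"gripper": 1},
    {"slide": [0.0205,-0.029,0],"spin": 0,"gripper": 1},
    {"slide": [0.0205,-0.029,0.03],"spin": 0,"gripper": 1},
    {"slide": [0.0205,-0.029,0.06],"spin": 0,"gripper": 1},
    {"slide": [0.0205,-0.029,0.075],"spin": 0,"gripper": 1},
    {"slide": [0.0205,-0.029,0.085],"spin": 0,"gripper": 1},
    {"slide": [0.0205,-0.029,0.085],"spin": 0,"gripper": 1},
    {"slide": [0.0205,-0.029,0.085],"spin": 0,"gripper": 1},
  ],
)

```text
t: 2.4
tool_pos: [0.6282, -0.0307, 0.2638]
tool_rot: [3.141, -0.01, 0.0]
contact_force: [-0.1, 0.2, 1.0]
opening: 0.0853
grip_force: 0.0
```

```bash
python3 to.py .628 -.030 .262 0
python3 - <<'E'
from station import status, imaging
import cv2,pickle
o=status.get_obs(); d=imaging.get_image('wrist'); pickle.dump((o,d),open('w2.pkl','wb'))
cv2.imwrite('pics/w2.png',d['frame'][:,:,::-1])
E
```

```text
t 2.4 pos [ 0.6282 -0.0307  0.2638] yaw -0.35 F [-0.1  0.2  1. ] open 0.0853 grip 0.0 q6 1.41
slide [-0.0002 -0.0007  0.0018] spin -0.35 zaxis [ 0. -0. -1.]
```

View pics/w2.png

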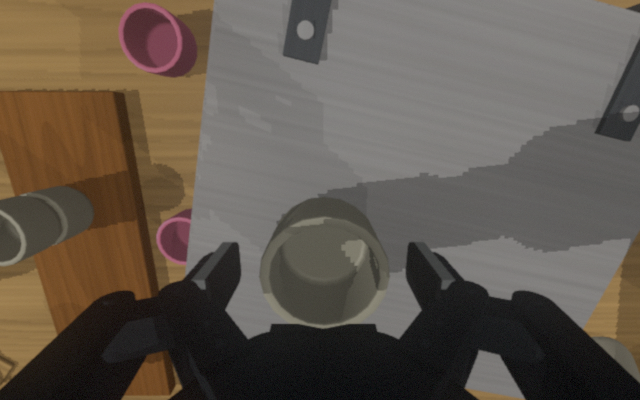

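The dish is centred between the fingertips: rim centre (324,262), tips at (240,265) and (407,265).

```bash
python3 -c "
from wr import ray
print(ray('w2.pkl',(324,262),.222))"
```

```text
[ 0.6364 -0.0311  0.222 ]
```

Call:
arm_command(
  increments=[
    {"slide": [0.001,0,0],"spin": 0,"gripper": 0.3},
    {"slide": [0.001,0,0],"spin": 0,"gripper": 0.2},
    {"slide": [0.001,0,0],"spin": 0,"gripper": 0.2},
    {"slide": [0.001,0,0],"spin": 0,"gripper": 0.1},
    {"slide": [0.001,0,0],"spin": 0,"gripper": 0},
    {"slide": [0.001,0,0],"spin": 0,"gripper": 0},
    {"slide": [0.001,0,0],"spin": 0,"gripper": 0},
    {"slide": [0.001,0,0],"spin": 0,"gripper": 0},
  ],
  newtons=20,
)

```text
t: 3.12
tool_pos: [0.6299, -0.0301, 0.2654]
tool_rot: [3.141, -0.008, 0.005]
contact_force: [-0.3, -0.3, 5.3]
opening: 0.0583
grip_force: 21.4
```

Call:
arm_command(
  increments=[
    {"slide": [0,0,-0.003],"spin": 0,"gripper": 0},
    {"slide": [0,0,-0.008],"spin": 0,"gripper": 0},
    {"slide": [0,0,-0.016],"spin": 0,"gripper": 0},
    {"slide": [0,0,-0.026],"spin": 0,"gripper": 0},
    {"slide": [0,0,-0.038],"spin": 0,"gripper": 0},
    {"slide": [0,0,-0.048],"spin": 0,"gripper": 0},
    {"slide": [0,0,-0.055],"spin": 0,"gripper": 0},
    {"slide": [0,0,-0.055],"spin": 0,"gripper": 0},
  ],
)

```text
t: 3.78
tool_pos: [0.6301, -0.0301, 0.3216]
tool_rot: [3.141, -0.008, 0.007]
contact_force: [-0.7, 0.1, -0.3]
opening: 0.0581
grip_force: 21.8
```

```bash
python3 to.py .495 .262 .32 0
python3 - <<'E'
from station import status, imaging
import cv2,pickle
o=status.get_obs(); d=imaging.get_image('wrist'); s=imaging.get_image('scene'); pickle.dump((o,d),open('w3.pkl','wb'))
import numpy as np
a=d['frame'][180:400,160:500]; b=cv2.resize(s['frame'][150:300,240:400],(234,220),interpolation=cv2.INTER_CUBIC)
cv2.imwrite('pics/w3.png',np.hstack([a,b])[:,:,::-1])
E
```

```text
t 3.7833 pos [ 0.6301 -0.0301  0.3216] yaw -0.29 F [-0.7  0.1 -0.3] open 0.0581 grip 21.769956210628152 q6 1.41
slide [-0.1365 -0.2914  0.0008] spin -0.29 zaxis [ 0.005 -0.001 -1.   ]
```

View pics/w3.png

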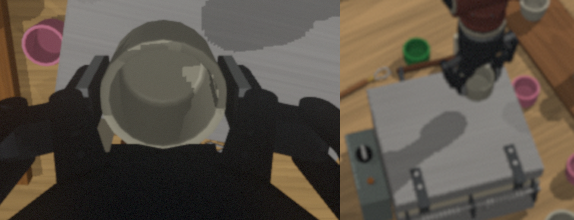

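The dish is gripped and off the lid: rim centre about (325,278) in the full wrist frame, fingers on both sides.

```bash
python3 -c "
from wr import ray
print(ray('w3.pkl',(325,278),.278))"
```

```text
[ 0.6294 -0.0309  0.278 ]
```

Call:
arm_command(
  increments=[
    {"slide": [-0.01,-0.02,0],"spin": 0,"gripper": 0},
    {"slide": [-0.026,-0.055,0],"spin": 0,"gripper": 0},
    {"slide": [-0.042,-0.09,0],"spin": 0,"gripper": 0},
    {"slide": [-0.058,-0.125,0],"spin": 0,"gripper": 0},
    {"slide": [-0.075,-0.16,0],"spin": 0,"gripper": 0},
    {"slide": [-0.092,-0.195,0],"spin": 0,"gripper": 0},
    {"slide": [-0.108,-0.23,0],"spin": 0,"gripper": 0},
    {"slide": [-0.122,-0.26,0],"spin": 0,"gripper": 0},
  ],
)

```text
t: 4.55
tool_pos: [0.5068, 0.2324, 0.3174]
tool_rot: [3.142, -0.007, -0.002]
contact_force: [0.5, -0.3, -1.0]
opening: 0.0576
grip_force: 21.9
```

Call:
arm_command(
  increments=[
    {"slide": [-0.01,-0.022,0],"spin": 0,"gripper": 0},
    {"slide": [-0.014,-0.0305,0],"spin": 0,"gripper": 0},
    {"slide": [-0.014,-0.0305,0.02],"spin": 0,"gripper": 0},
    {"slide": [-0.014,-0.0305,0.045],"spin": 0,"gripper": 0},
    {"slide": [-0.014,-0.0305,0.07],"spin": 0,"gripper": 0},
    {"slide": [-0.014,-0.0305,0.095],"spin": 0,"gripper": 0},
    {"slide": [-0.014,-0.0305,0.12],"spin": 0,"gripper": 0},
    {"slide": [-0.014,-0.0305,0.14],"spin": 0,"gripper": 0},
  ],
)

```text
t: 5.22
tool_pos: [0.4939, 0.2602, 0.1754]
tool_rot: [3.14, -0.009, -0.004]
contact_force: [-0.8, 0.2, -1.5]
opening: 0.0578
grip_force: 21.9
```

```bash
python3 to.py .492 .262 .1035 0
```

```text
t 5.2167 pos [0.4939 0.2602 0.1754] yaw -0.32 F [-0.8  0.2 -1.5] open 0.0578 grip 21.90144695341587 q6 1.93
slide [-0.0017 -0.0019  0.0719] spin -0.32 zaxis [-0.003 -0.002 -1.   ]
```

Call:
arm_command(
  increments=[
    {"slide": [-0.001,-0.001,0.02],"spin": 0,"gripper": 0},
    {"slide": [-0.001,-0.001,0.04],"spin": 0,"gripper": 0},
    {"slide": [-0.001,-0.001,0.054],"spin": 0,"gripper": 0},
    {"slide": [-0.001,-0.001,0.062],"spin": 0,"gripper": 0},
    {"slide": [-0.001,-0.001,0.066],"spin": 0,"gripper": 0},
    {"slide": [-0.001,-0.001,0.068],"spin": 0,"gripper": 0},
    {"slide": [-0.001,-0.001,0.069],"spin": 0,"gripper": 0},
    {"slide": [-0.001,-0.001,0.069],"spin": 0,"gripper": 0},
  ],
)

```text
t: 5.88
tool_pos: [0.4943, 0.2624, 0.1102]
tool_rot: [-3.141, 0.008, -0.002]
contact_force: [-0.0, 0.4, -1.6]
opening: 0.0581
grip_force: 21.9
```

Call:
arm_command(
  increments=[
    {"slide": [0,0,0.001],"spin": 0,"gripper": 0},
    {"slide": [0,0,0.0015],"spin": 0,"gripper": 0},
  ],
)

```text
t: 6.05
tool_pos: [0.4942, 0.2624, 0.1087]
tool_rot: [-3.141, 0.008, -0.003]
contact_force: [0.2, 0.2, -0.6]
opening: 0.0579
grip_force: 21.9
```

Call:
arm_command(
  increments=[
    {"slide": [0,0,0.001],"spin": 0,"gripper": 0},
    {"slide": [0,0,0.002],"spin": 0,"gripper": 0},
    {"slide": [0,0,0.003],"spin": 0,"gripper": 0},
    {"slide": [0,0,0.003],"spin": 0,"gripper": 0},
  ],
)

```text
t: 6.38
tool_pos: [0.4935, 0.2622, 0.1046]
tool_rot: [3.141, -0.008, -0.001]
contact_force: [-0.7, 0.0, -1.3]
opening: 0.0579
grip_force: 21.9
```

Call:
arm_command(
  increments=[
    {"slide": [0,0,0.001],"spin": 0,"gripper": 0},
    {"slide": [0,0,0.0015],"spin": 0,"gripper": 0},
    {"slide": [0,0,0.0015],"spin": 0,"gripper": 0},
  ],
)

```text
t: 6.63
tool_pos: [0.4937, 0.2623, 0.1036]
tool_rot: [3.142, -0.008, -0.0]
contact_force: [-0.2, -0.6, 1.5]
opening: 0.0579
grip_force: 22.1
```

Call:
arm_command(
  increments=[
    {"slide": [0,0,0.001],"spin": 0,"gripper": 0},
    {"slide": [0,0,0.001],"spin": 0,"gripper": 0},
    {"slide": [0,0,0.001],"spin": 0,"gripper": 0},
  ],
)

```text
t: 6.88
tool_pos: [0.4938, 0.2623, 0.1035]
tool_rot: [3.141, -0.008, -0.001]
contact_force: [-5.6, -1.5, 7.7]
opening: 0.058
grip_force: 22.7
```

Firm contact on the board, so I release slowly.

Call:
arm_command(
  increments=[
    {"slide": [0,0,-0.001],"spin": 0,"gripper": 0.37},
    {"slide": [0,0,-0.001],"spin": 0,"gripper": 0.42},
    {"slide": [0,0,-0.001],"spin": 0,"gripper": 0.5},
    {"slide": [0,0,-0.001],"spin": 0,"gripper": 0.6},
    {"slide": [0,0,-0.001],"spin": 0,"gripper": 0.8},
    {"slide": [0,0,-0.001],"spin": 0,"gripper": 1},
    {"slide": [0,0,-0.001],"spin": 0,"gripper": 1},
    {"slide": [0,0,-0.001],"spin": 0,"gripper": 1},
  ],
)

```text
t: 7.55
tool_pos: [0.4937, 0.2622, 0.1033]
tool_rot: [3.142, -0.008, -0.0]
contact_force: [-0.1, -0.1, 0.6]
opening: 0.0854
grip_force: 0.0
```

Call:
arm_command(
  increments=[
    {"slide": [0,0,-0.005],"spin": 0,"gripper": 1},
    {"slide": [0,0,-0.02],"spin": 0,"gripper": 1},
    {"slide": [0,0,-0.05],"spin": 0,"gripper": 1},
    {"slide": [0,0,-0.09],"spin": 0,"gripper": 1},
    {"slide": [0,0,-0.13],"spin": 0,"gripper": 1},
    {"slide": [0,0,-0.17],"spin": 0,"gripper": 1},
    {"slide": [0,0,-0.2],"spin": 0,"gripper": 1},
    {"slide": [0,0,-0.2],"spin": 0,"gripper": 1},
  ],
)

```text
t: 8.22
tool_pos: [0.4963, 0.2633, 0.3133]
tool_rot: [-3.136, 0.008, -0.022]
contact_force: [-0.0, 0.7, 1.5]
opening: 0.0854
grip_force: 0.0
```

```bash
python3 to.py .4895 -.0505 .31 76.8
python3 - <<'E'
from station import status, imaging
import cv2,pickle,numpy as np
o=status.get_obs(); d=imaging.get_image('wrist'); s=imaging.get_image('scene')
b=cv2.resize(s['frame'][120:300,240:450],(467,400),interpolation=cv2.INTER_CUBIC)
a=cv2.resize(d['frame'],(333,208)); a=np.vstack([a,np.zeros((192,333,3),np.uint8)])
cv2.imwrite('pics/w4.png',np.hstack([a,b])[:,:,::-1])
E
```

```text
t 8.2167 pos [0.4963 0.2633 0.3133] yaw -0.29 F [-0.   0.7  1.5] open 0.0854 grip 0.0 q6 1.93
slide [-0.0053  0.3138  0.0015] spin -77.09 zaxis [ 0.014  0.005 -1.   ]
```

View pics/w4.png

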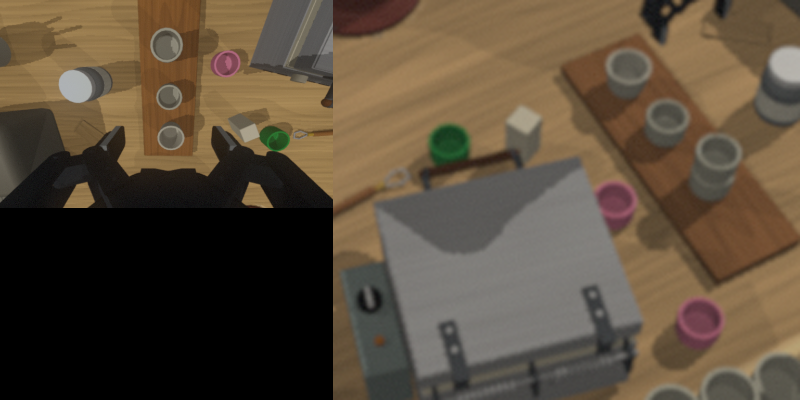

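The dish (scene crop 667,122) stands upright on the board between the flared dish and the stack, and nothing else has moved. Next I move above the handle.

Call:
arm_command(
  increments=[
    {"slide": [-0.005,0.313,0],"spin": -77,"gripper": 0.5},
    {"slide": [-0.005,0.313,0],"spin": -77,"gripper": -0.3},
    {"slide": [-0.005,0.313,0],"spin": -77,"gripper": -0.3},
    {"slide": [-0.005,0.313,0],"spin": -77,"gripper": -0.3},
    {"slide": [-0.005,0.313,0],"spin": -77,"gripper": -0.3},
    {"slide": [-0.005,0.313,0],"spin": -77,"gripper": -0.3},
    {"slide": [-0.005,0.313,0],"spin": -77,"gripper": -0.3},
    {"slide": [-0.005,0.313,0],"spin": -77,"gripper": -0.3},
  ],
)

```text
t: 8.98
tool_pos: [0.4865, -0.0357, 0.3008]
tool_rot: [-2.834, -1.35, 0.005]
contact_force: [0.3, -0.6, -0.4]
opening: 0.03
grip_force: 0.0
```

```bash
python3 to.py .4895 -.0505 .31 76.8
```

```text
t 8.9833 pos [ 0.4865 -0.0357  0.3008] yaw 50.94 F [ 0.3 -0.6 -0.4] open 0.03 grip 0.0 q6 0.46
slide [-0.0096  0.0117 -0.0092] spin -25.86 zaxis [-0.004  0.001 -1.   ]
```

Call:
arm_command(
  increments=[
    {"slide": [-0.01,0.012,0],"spin": -26,"gripper": -0.3},
    {"slide": [-0.01,0.012,0],"spin": -26,"gripper": -0.3},
    {"slide": [-0.01,0.012,0],"spin": -26,"gripper": -0.3},
    {"slide": [-0.01,0.012,0],"spin": -26,"gripper": -0.3},
    {"slide": [-0.01,0.012,0],"spin": -26,"gripper": -0.3},
    {"slide": [-0.01,0.012,0],"spin": -26,"gripper": -0.3},
    {"slide": [-0.01,0.012,0],"spin": -26,"gripper": -0.3},
  ],
)

```text
t: 9.57
tool_pos: [0.4903, -0.0494, 0.302]
tool_rot: [-2.465, -1.944, 0.002]
contact_force: [0.3, -0.1, 0.1]
opening: 0.0298
grip_force: 0.0
```

```bash
python3 to.py .4895 -.0505 .215 76.8;  python3 - <<'E'
from station import status, imaging
import cv2,pickle
o=status.get_obs(); d=imaging.get_image('wrist'); pickle.dump((o,d),open('w5.pkl','wb'))
cv2.imwrite('pics/w5.png',d['frame'][:,:,::-1])
E
```

```text
t 9.5667 pos [ 0.4903 -0.0494  0.302 ] yaw 76.53 F [ 0.3 -0.1  0.1] open 0.0298 grip 0.0 q6 -0.02
slide [-0.0013 -0.0003  0.087 ] spin -0.27 zaxis [-0.002  0.001 -1.   ]
```

View pics/w5.png

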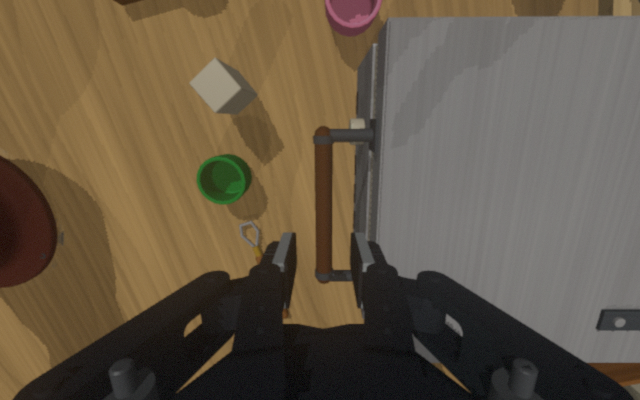

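The bar is vertical in the picture at column 323, from (323,133) to (323,277), and centred between the fingertips (295 and 352).

```bash
python3 -c "
from wr import ray
import numpy as np
a=ray('w5.pkl',(323,133),.16);b=ray('w5.pkl',(323,277),.16);print(a,b,(a+b)/2,np.linalg.norm(a-b))"
```

```text
[0.5039 0.0084 0.16  ] [ 0.476 -0.108  0.16 ] [ 0.48995 -0.0498   0.16   ] 0.1196969924434194
```

Call:
arm_command(
  increments=[
    {"slide": [0,0,0.02],"spin": 0,"gripper": -0.3},
    {"slide": [0,0,0.04],"spin": 0,"gripper": -0.3},
    {"slide": [0,0,0.05],"spin": 0,"gripper": -0.3},
    {"slide": [0,0,0.06],"spin": 0,"gripper": -0.3},
    {"slide": [0,0,0.066],"spin": 0,"gripper": -0.3},
    {"slide": [0,0,0.072],"spin": 0,"gripper": -0.3},
    {"slide": [0,0,0.076],"spin": 0,"gripper": -0.3},
    {"slide": [0,0,0.076],"spin": 0,"gripper": -0.3},
  ],
)

```text
t: 10.28
tool_pos: [0.4906, -0.0495, 0.2269]
tool_rot: [-2.465, -1.947, 0.001]
contact_force: [0.3, 0.3, 0.5]
opening: 0.0298
grip_force: 0.0
```

Call:
arm_command(
  increments=[
    {"slide": [0,0,0.003],"spin": 0,"gripper": -0.3},
    {"slide": [0,0,0.006],"spin": 0,"gripper": -0.3},
    {"slide": [0,0,0.009],"spin": 0,"gripper": -0.3},
    {"slide": [0,0,0.011],"spin": 0,"gripper": -0.3},
    {"slide": [0,0,0.011],"spin": 0,"gripper": -0.3},
  ],
)

```text
t: 10.7
tool_pos: [0.4905, -0.0495, 0.2158]
tool_rot: [-2.465, -1.947, 0.001]
contact_force: [1.3, 0.5, 0.4]
opening: 0.0298
grip_force: 0.0
```

Call:
arm_command(
  increments=[
    {"slide": [0,0,0.004],"spin": 0,"gripper": -0.3},
    {"slide": [0,0,0.004],"spin": 0,"gripper": -0.5},
    {"slide": [0,0,0.004],"spin": 0,"gripper": -0.8},
    {"slide": [0,0,0.004],"spin": 0,"gripper": -1},
    {"slide": [0,0,0.004],"spin": 0,"gripper": -1},
    {"slide": [0,0,0.004],"spin": 0,"gripper": -1},
    {"slide": [0,0,0.004],"spin": 0,"gripper": -1},
    {"slide": [0,0,0.004],"spin": 0,"gripper": -1},
  ],
  newtons=40,
)

```text
t: 11.37
tool_pos: [0.4904, -0.0495, 0.2121]
tool_rot: [-2.464, -1.947, 0.001]
contact_force: [-3.1, -0.1, -0.7]
opening: 0.0123
grip_force: 39.0
```

```bash
python3 to.py .4895 -.0505 .212 76.8; python3 -c "
import numpy as np
r=np.hypot(.294,.025);a=np.arctan2(.025,.294)
for k in range(0,34):
  t=.02*k; print(round(t,2),'back %.4f up %.4f'%(.294-r*np.cos(a+t),r*np.sin(a+t)-.025),end=' | ')"
```

```text
t 11.3667 pos [ 0.4904 -0.0495  0.2121] yaw 76.63 F [-3.1 -0.1 -0.7] open 0.0123 grip 38.964237570762634 q6 -0.02
slide [-0.0012 -0.0006  0.0001] spin -0.17 zaxis [-0.001  0.    -1.   ]
0.0 back 0.0000 up -0.0000 | 0.02 back 0.0006 up 0.0059 | 0.04 back 0.0012 up 0.0117 | 0.06 back 0.0020 up 0.0176 | 0.08 back 0.0029 up 0.0234 | 0.1 back 0.0040 up 0.0292 | 0.12 back 0.0051 up 0.0350 | 0.14 back 0.0064 up 0.0408 | 0.16 back 0.0077 up 0.0465 | 0.18 back 0.0092 up 0.0522 | 0.2 back 0.0108 up 0.0579 | 0.22 back 0.0125 up 0.0636 | 0.24 back 0.0144 up 0.0692 | 0.26 back 0.0163 up 0.0747 | 0.28 back 0.0184 up 0.0803 | 0.3 back 0.0205 up 0.0858 | 0.32 back 0.0228 up 0.0912 | 0.34 back 0.0252 up 0.0966 | 0.36 back 0.0277 up 0.1020 | 0.38 back 0.0302 up 0.1073 | 0.4 back 0.0329 up 0.1125 | 0.42 back 0.0357 up 0.1177 | 0.44 back 0.0387 up 0.1228 | 0.46 back 0.0417 up 0.1279 | 0.48 back 0.0448 up 0.1329 | 0.5 back 0.0480 up 0.1379 | 0.52 back 0.0513 up 0.1428 | 0.54 back 0.0547 up 0.1476 | 0.56 back 0.0582 up 0.1524 | 0.58 back 0.0618 up 0.1570 | 0.6 back 0.0655 up 0.1616 | 0.62 back 0.0692 up 0.1662 | 0.64 back 0.0731 up 0.1706 | 0.66 back 0.0771 up 0.1750 |
```

Gripped (opening 12 mm on the bar, 39 N). Raising along the arc: back = tool +y, up = tool −z.

Call:
arm_command(
  increments=[
    {"slide": [0,0.0003,-0.003],"spin": 0,"gripper": -1},
    {"slide": [0,0.0008,-0.008],"spin": 0,"gripper": -1},
    {"slide": [0,0.0016,-0.0145],"spin": 0,"gripper": -1},
    {"slide": [0,0.0025,-0.0205],"spin": 0,"gripper": -1},
    {"slide": [0,0.0035,-0.0263],"spin": 0,"gripper": -1},
    {"slide": [0,0.0045,-0.032],"spin": 0,"gripper": -1},
    {"slide": [0,0.0051,-0.035],"spin": 0,"gripper": -1},
    {"slide": [0,0.0051,-0.035],"spin": 0,"gripper": -1},
  ],
)

```text
t: 12.03
tool_pos: [0.4955, -0.0507, 0.2484]
tool_rot: [-2.464, -1.947, 0.001]
contact_force: [-6.8, 1.4, -1.2]
opening: 0.0122
grip_force: 39.4
```

```bash
python3 to.py .4954 -.0507 .247 76.63
```

```text
t 12.0333 pos [ 0.4955 -0.0507  0.2484] yaw 76.63 F [-6.8  1.4 -1.2] open 0.0122 grip 39.407655000686646 q6 -0.02
slide [-0.0001 -0.      0.0014] spin -0.0 zaxis [-0.001  0.    -1.   ]
```

Call:
arm_command(
  increments=[
    {"slide": [0,0.0008,-0.0057],"spin": 0,"gripper": -1},
    {"slide": [0,0.0026,-0.014],"spin": 0,"gripper": -1},
    {"slide": [0,0.005,-0.0225],"spin": 0,"gripper": -1},
    {"slide": [0,0.0076,-0.031],"spin": 0,"gripper": -1},
    {"slide": [0,0.0105,-0.0395],"spin": 0,"gripper": -1},
    {"slide": [0,0.0135,-0.0475],"spin": 0,"gripper": -1},
    {"slide": [0,0.0155,-0.053],"spin": 0,"gripper": -1},
    {"slide": [0,0.0168,-0.0562],"spin": 0,"gripper": -1},
  ],
)

```text
t: 12.7
tool_pos: [0.5126, -0.0547, 0.3057]
tool_rot: [2.464, 1.947, 0.001]
contact_force: [-4.4, 1.2, 1.4]
opening: 0.0125
grip_force: 39.7
```

```bash
cat > th.py <<'E'
import numpy as np
from station import status
from scipy.spatial.transform import Rotation as R
o=status.get_obs(); p=o['tool_pos']; k=np.array([np.cos(np.radians(-13.3)),np.sin(np.radians(-13.3))])
back=(p[:2]-[.4904,-.0495])@k; up=p[2]-.2121
d,h=.294-back,.025+up
print('t',o['t'],'pos',p.round(4),'back',back.round(4),'up',up.round(4),'theta',(np.arctan2(h,d)-np.arctan2(.025,.294)).round(3),'r err mm',((np.hypot(d,h)-.29506)*1e3).round(1),'F',o['contact_force'].round(1),'grip',round(o['grip_force'],1),'open',round(o['opening'],4),'lat',((p[:2]-[.4904,-.0495])@[-k[1],k[0]]).round(4))
E
python3 th.py
python3 - <<'E'
from station import imaging
import cv2,numpy as np
d=imaging.get_image('wrist'); s=imaging.get_image('scene')
b=cv2.resize(s['frame'][150:310,240:400],(400,400),interpolation=cv2.INTER_CUBIC)
cv2.imwrite('pics/w6.png',np.hstack([d['frame'][:,150:550],b])[:,:,::-1])
E
```

```text
t 12.7 pos [ 0.5126 -0.0547  0.3057] back 0.0228 up 0.0936 theta 0.327 r err mm 1.0 F [-4.4  1.2  1.4] grip 39.7 open 0.0125 lat 0.0001
```

View pics/w6.png

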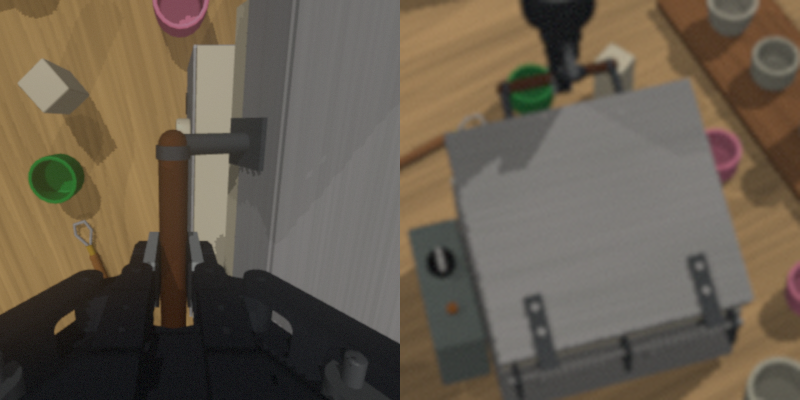

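The lid is rising with the handle held between the pads (bar at 172,240 in the crop). Continuing along the arc.

Call:
arm_command(
  increments=[
    {"slide": [0,0.0025,-0.0055],"spin": 0,"gripper": -1},
    {"slide": [0,0.006,-0.013],"spin": 0,"gripper": -1},
    {"slide": [0,0.01,-0.0207],"spin": 0,"gripper": -1},
    {"slide": [0,0.0143,-0.0284],"spin": 0,"gripper": -1},
    {"slide": [0,0.0188,-0.036],"spin": 0,"gripper": -1},
    {"slide": [0,0.0235,-0.0435],"spin": 0,"gripper": -1},
    {"slide": [0,0.027,-0.0487],"spin": 0,"gripper": -1},
    {"slide": [0,0.0294,-0.0521],"spin": 0,"gripper": -1},
  ],
)

```text
t: 13.47
tool_pos: [0.5408, -0.0613, 0.3591]
tool_rot: [2.465, 1.948, 0.001]
contact_force: [-9.6, 2.6, 4.5]
opening: 0.0125
grip_force: 39.2
```

```bash
python3 th.py
```

```text
t 13.4667 pos [ 0.5408 -0.0613  0.3591] back 0.0517 up 0.147 theta 0.532 r err mm 2.0 F [-9.6  2.6  4.5] grip 39.2 open 0.0125 lat 0.0001
```

Call:
arm_command(
  increments=[
    {"slide": [0,0.0025,-0.0045],"spin": 0,"gripper": -1},
    {"slide": [0,0.006,-0.0095],"spin": 0,"gripper": -1},
    {"slide": [0,0.0095,-0.0145],"spin": 0,"gripper": -1},
    {"slide": [0,0.013,-0.0195],"spin": 0,"gripper": -1},
    {"slide": [0,0.017,-0.0245],"spin": 0,"gripper": -1},
    {"slide": [0,0.0205,-0.029],"spin": 0,"gripper": -1},
    {"slide": [0,0.022,-0.031],"spin": 0,"gripper": -1},
    {"slide": [0,0.022,-0.031],"spin": 0,"gripper": -1},
  ],
)

```text
t: 14.13
tool_pos: [0.5627, -0.0665, 0.3885]
tool_rot: [2.464, 1.947, 0.003]
contact_force: [-5.5, 3.2, 4.5]
opening: 0.0122
grip_force: 39.4
```

```bash
python3 th.py
```

```text
t 14.1333 pos [ 0.5627 -0.0665  0.3885] back 0.0742 up 0.1764 theta 0.657 r err mm 3.0 F [-5.5  3.2  4.5] grip 39.4 open 0.0122 lat 0.0001
```

Call:
arm_command(
  increments=[
    {"slide": [0,0.003,-0.003],"spin": 0,"gripper": -1},
    {"slide": [0,0.006,-0.006],"spin": 0,"gripper": -1},
    {"slide": [0,0.007,-0.007],"spin": 0,"gripper": -1},
    {"slide": [0,0.007,-0.007],"spin": 0,"gripper": -1},
    {"slide": [0,0.007,-0.007],"spin": 0,"gripper": -1},
    {"slide": [0,0.007,-0.007],"spin": 0,"gripper": -1},
  ],
)

```text
t: 14.63
tool_pos: [0.5686, -0.0679, 0.395]
tool_rot: [-2.465, -1.948, -0.0]
contact_force: [-7.2, 3.5, 6.8]
opening: 0.0124
grip_force: 39.6
```

```bash
python3 th.py
```

```text
t 14.6333 pos [ 0.5686 -0.0679  0.395 ] back 0.0803 up 0.1829 theta 0.687 r err mm 3.1 F [-7.2  3.5  6.8] grip 39.6 open 0.0124 lat 0.0001
```

Past balance. Easing back to about 0.52 rad.

Call:
arm_command(
  increments=[
    {"slide": [0,-0.0035,0.0035],"spin": 0,"gripper": -1},
    {"slide": [0,-0.008,0.0087],"spin": 0,"gripper": -1},
    {"slide": [0,-0.0133,0.015],"spin": 0,"gripper": -1},
    {"slide": [0,-0.0182,0.0215],"spin": 0,"gripper": -1},
    {"slide": [0,-0.0228,0.0278],"spin": 0,"gripper": -1},
    {"slide": [0,-0.0268,0.0335],"spin": 0,"gripper": -1},
    {"slide": [0,-0.0295,0.0375],"spin": 0,"gripper": -1},
    {"slide": [0,-0.0306,0.039],"spin": 0,"gripper": -1},
  ],
)

```text
t: 15.3
tool_pos: [0.5381, -0.0607, 0.355]
tool_rot: [-2.464, -1.947, 0.002]
contact_force: [-9.7, 3.2, 7.2]
opening: 0.0126
grip_force: 40.6
```

Call:
arm_command(
  increments=[
    {"slide": [0,0,0],"spin": 0,"gripper": -1},
    {"slide": [0,0,0],"spin": 0,"gripper": -1},
    {"slide": [0,0,0],"spin": 0,"gripper": -1},
    {"slide": [0,0,0],"spin": 0,"gripper": -1},
    {"slide": [0,0,0],"spin": 0,"gripper": -1},
    {"slide": [0,0,0],"spin": 0,"gripper": -1},
  ],
)

```text
t: 15.8
tool_pos: [0.5385, -0.0608, 0.3557]
tool_rot: [-2.464, -1.947, 0.001]
contact_force: [-9.5, 2.4, 7.0]
opening: 0.012
grip_force: 40.5
```

```bash
python3 th.py
python3 - <<'E'
# independent check: where the lid's front top edge lies in the scene picture vs. the lid model at several angles
from station import imaging
from geo import *
import cv2
d=imaging.get_image('scene'); g=cv2.GaussianBlur(cv2.cvtColor(d['frame'],cv2.COLOR_RGB2GRAY),(0,0),1).astype(np.float32)
ps=np.radians(-13.2); ex=np.array([np.cos(ps),np.sin(ps),0]); ey=np.array([-ex[1],ex[0],0]); ez=np.array([0,0,1.])
H=np.array([.490,-.050,.130])+.294*ex
def P(th,x,y,z):
    c,s=np.cos(th),np.sin(th); X=-x*c+z*s; Z=x*s+z*c; return H+X*ex+y*ey+Z*ez
for th in np.arange(.40,.72,.02):
    v=[]
    for y in np.linspace(-.11,.11,45):
        a=proj('scene',P(th,.246,y,.05)); b=proj('scene',P(th,.262,y,.05))
        f=lambda p:cv2.getRectSubPix(g,(1,1),(float(p[0]),float(p[1])))[0,0]
        v.append(f(a)-f(b))
    print(round(th,2),'edge contrast',round(float(np.median(v)),1),end=' | ')
E
```

```text
t 15.8 pos [ 0.5385 -0.0608  0.3557] back 0.0494 up 0.1436 theta 0.519 r err mm 2.0 F [-9.5  2.4  7. ] grip 40.5 open 0.012 lat 0.0001
0.4 edge contrast 5.3 | 0.42 edge contrast 5.7 | 0.44 edge contrast 5.6 | 0.46 edge contrast 7.0 | 0.48 edge contrast 8.5 | 0.5 edge contrast 5.2 | 0.52 edge contrast 7.1 | 0.54 edge contrast 7.8 | 0.56 edge contrast 7.8 | 0.58 edge contrast 8.3 | 0.6 edge contrast 6.8 | 0.62 edge contrast 6.6 | 0.64 edge contrast 7.4 | 0.66 edge contrast 7.3 | 0.68 edge contrast 5.9 | 0.7 edge contrast 2.1 |
```

The edge check was inconclusive. The angle does follow from the held bar's position: 0.519 rad to within about 0.02, radius error 2 mm, bar still between the pads. Handing in.

```bash
python3 -c "
from station import order
print(order.finish_job())"
```

```text
the job is handed in; nothing more can be done
None
```

The job is handed in, with no verdict shown: the dish stands upright on the ware board, the lid was raised to about 0.69 rad and eased back, and it is now held still by its handle at about 0.52 rad. Both lid angles are worked out from the gripper's position, because my one separate image check of the angle was inconclusive.

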